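Find the gauge leaf that fits the clamp screw

ROBOT

A 6-joint arm with a two-finger parallel gripper is mounted at the origin on the work surface. World frame = base frame: x ahead of the robot, y to its left, z up, the work surface at z = 0. Lengths are in m, angles in degrees, forces in N, time in s.
With the tool pointing down it reaches from about 0.4 to 0.825 m from the base axis. Payload 7 kg.
Tool frame: the origin (TCP) lies between the finger pads; the fingertips stand 25 mm ahead of it and the grasp point (between the pads) lies 6 mm ahead of it; z points along the fingers, y is the line along which they close (so a half turn about z gives the same grasp; the last joint's range is limited). The gripper opens to 88 mm and grips with 3 to 60 N. Pads are 19 mm wide; open, the fingers measure 130 mm over their backs; the gripper's body (78 mm by 193 mm) begins 47 mm behind the grasp point.
Start: joints at [-57.863, 20.546, 0.682, 0, -70.136, -16.507], TCP at [0.182, -0.65, 0.252] pointing down, gripper open.
Joint ranges: [-176.03, 176.03], [-82.01, 121.73], [-58.28, 71.71], [-173.87, 95.51], [-174.79, -0.11], [-173.66, 173.66]. Speed limits (degrees/s): [136.94, 136.94, 172.46, 180, 180, 180].

INTERFACE

Orientations are given as a 3x3 rotation matrix whose columns are the frame's x, y, z axes.
In Python, from bench import ctrl gives the robot as it stands.
- The arm moves only by the tool send_rows, never from a script. Its argument "series" is a list of rows, each a list of 5 numbers: the closure, from 0 (fully open) to 1 (shut), then the shift along the tool's x, y, z in mm, then the turn about the tool's z in degrees. In form: [[jaw, tx, ty, tz, yaw], ...]. A call has 1 to 10 rows; each row is the pose to reach, as a shift and turn from the pose commanded when the call began, along the tool's axes at that moment; what a row does not reach only later rows make up. A row lasts 1/12 s, in which the tool goes at most 41.7 mm and 7.16 degrees, less where a joint would pass 70% of its speed; a pose out of reach is approached as far as the arm can. A call with a gripper value outside its range is refused whole. The fingers move at their own pace and stop on an object; "force" is the grip in N (left out, the last holds). Time passes only in rows, so rows that repeat a pose let the fingers close. It gives the time, the measured TCP pose, the force, the opening and the grip force at its end, in the units of the state.
- ctrl.get_obs(): the state, without advancing time (a new reading comes with each control period).
- ctrl.snapshot(name): name is "scene" or "top" or "wrist"; returns a dict with "frame" (420x560x3 uint8, blue, green, red), "depth" (420x560 float32, m along the optical axis (not along the pixel's ray), 0 where there is no reading), "K" (3x3 intrinsics, pixels), "R" (3x3) and "t" (3): a world point X has camera coordinates R X + t; the wrist camera has in their place "hand_eye" (4x4, takes a point from camera to tool coordinates, whose origin is the TCP and whose axes are the flange's). Camera axes: x right, y down, z forward; pixel columns grow to the right and rows downward; lengths in m; the calibration is good to about 2 mm. A picture is of the moment at which its call begins: read the wrist's pose just before it.
- ctrl.sign_off(): hands the job in; it is judged then, once.
The state is a dict: "clock": time; "joint_pos": joint angles; "dq": joint speeds; "joint_torque": joint torques, N m; "position": TCP position; "ee_rot": TCP orientation; "wrist_force": force on the tool from outside, world axes, zero at the start; "ft_torque": the same for the moment, N m; "finger_gap": finger opening in m; "finger_force": force on a finger pad.
Only numpy, scipy, OpenCV 4.12 (cv2) and the standard library are available. Lean on these libraries where they do the work, as an engineer would, in place of code of your own. Each camera call takes 0.05 s, during which the arm holds its last target. There are 200 camera calls.

TASK

Find out which of the three thread-gauge leaves in the rack fits the front one of the three wooden clamp screws, in the middle of the bench nearest the robot, by holding them square and lengthwise on top of its thread, one by one, until one sinks fully home along its whole length. Keep that leaf: put it in the tilt-out bin, which has to be tipped forward for it and pushed back until it is fully shut, and see that the other two leaves stand in the rack, in any groove. Leave everything else on the bench where it is.

Things in the scene. Friction and masses are not known exactly. Their poses are not given: they have to be found in the camera images.
- bin (a joint): grey plastic tilt-out bin on its bottom pivot: 0 = closed, fully home; positive = tipped forward towards the robot; stop at 0.70 rad. No spring, little friction. It balances at about 0.4 rad: below that it swings shut by itself, beyond that it leans open against its stop and stays there.
- bin_hinge (a point): middle of the bin's pivot, at its front lower edge, 12 mm above the bench, on the fixed dark wooden case: x into the case, y along the pivot, z up. In this frame the case's side walls stand at y = +-83 to 91 mm, x 0 to 125 mm; its roof spans x 20 to 125 mm, underside 113 mm and top 121 mm above the pivot.
- bin_lip (a point): middle of the top edge of the tab at the +y end of the bin's front panel, 148 mm from the pivot, 5 mm behind the front face, moving with the bin; a like tab at the other end, 130 mm away in -y. Tabs 30 mm wide, 10 mm thick; between them the panel is only 85 mm high. Closed, they stand 27 mm above the roof: hook one from behind or pinch it. Closed, axes as bin_hinge.
- bin_in (a point): centre of the bin's inner floor, moving with the bin; x to the bin's back, y along its width, z out of its mouth (leans forward by the bin's angle). Inside 50 mm (x) by 148 mm (y); back, side and front walls rise 79 mm above the floor, the two front tabs 142 mm. 35 mm behind and 6 mm above the pivot in the bin's frame.
- leaf_a: one of three loose plywood thread-gauge leaves, alike but for the tooth spacing (14, 18 or 22 mm); find the fitting one by trying or looking. 10 mm thick (y), 70 g. Blade 130 mm long (x), 36 mm high; on it in the middle a handle 46 mm wide (x), up to 84 mm above the origin. Origin: middle of the line of the tooth valleys, z from teeth to handle.
- leaf_b: second loose leaf, size and origin as leaf_a. Teeth are 90-degree Vs, 6 to 10 mm deep (deeper where spaced wider); on every leaf one tooth lies exactly under the origin, its tip 6 to 10 mm below it.
- leaf_c: third loose leaf, size and origin as leaf_a. At the start each leaf stands teeth down in one groove of the rack, its x along the groove.
- leaf_a_end1 (a point): point of leaf_a on the line of the tooth valleys at x = +55 mm in its frame
- leaf_a_end2 (a point): point of leaf_a on the line of the tooth valleys at x = -55 mm in its frame
- leaf_b_end1 (a point): point of leaf_b on the line of the tooth valleys at x = +55 mm in its frame
- leaf_b_end2 (a point): point of leaf_b on the line of the tooth valleys at x = -55 mm in its frame
- leaf_c_end1 (a point): point of leaf_c on the line of the tooth valleys at x = +55 mm in its frame
- leaf_c_end2 (a point): point of leaf_c on the line of the tooth valleys at x = -55 mm in its frame
- thread_a: one of three fixed wooden clamp screws on stands; the one to gauge is that in the middle of the bench (world x below 0.68), the other two stand behind it, farther from the robot, and do not matter. Origin on the axis at mid-length, 115 mm above the bench; x along the axis, rising 30 degrees away from the robot; z square to it, upwards and leaning 30 degrees back to the robot.
- thread_b: another clamp screw, built as thread_a but of another thread spacing (14, 18 or 22 mm). 90-degree V thread, 50 mm outside diameter, threaded for 184 mm; on the uppermost line (y = 0, +z side) a groove lies exactly at x = 0. Stand: foot 210 x 100 x 18 mm, two end posts 70 mm wide under the rod.
- thread_c: another clamp screw, built as thread_a but of a third spacing. The matching leaf, in the screw's xz plane and with its middle tooth in the groove at x = 0, seats with its origin 25.5 mm from the axis; a wrong one stays at 30 mm or more.
- rack: fixed wooden rack for the leaves, 140 (x) x 150 (y) x 40 mm high, with three grooves along x at y = -50, 0 and +50 mm, 18 mm wide, 34 mm deep, their floor 6 mm above the bench. Origin: centre of the underside, z up.
- glue: bystander: white glue bottle standing upright, 52 mm diameter, 150 mm tall; origin at its underside; leave alone
- wax_jar: bystander: amber glass jar, 52 mm diameter, 70 mm tall; origin at its underside; leave alone
- mug: bystander: white mug, 72 mm diameter, 85 mm tall, with a handle; origin at its underside; leave alone
- sanding_block: bystander: cork sanding block 90 x 60 x 35 mm; origin at its underside; leave alone
- mallet: bystander: wooden carver's mallet lying on the bench, about 260 mm long along its x, 64 mm thick; origin at its underside; leave alone
- chisel: bystander: chisel lying on the bench, 200 mm long; origin at its underside; leave alone
- carved_disc: bystander: round carved wooden disc lying flat, 120 mm diameter, 18 mm thick; origin at its underside; leave alone
Mind the look-alikes: they are no part of the job. Leave any blue or green look-alike of the leaf_b alone. What is shaped like the part that bears bin but blue is not meant.

How it is judged:
By the outcome, as a careful person would: the job done as asked, in the order asked, and still so for the second after the job is handed in, with the robot touching nothing.
It also fails if it takes over 72 s, if anything falls off the work surface, if the arm or the gripper's body presses on something with over 40 N, if the wrist force passes 120 N, or if a joint passes its speed limit or range.

## Working session

There is one attempt and no reset: what is moved stays moved. The work goes in short steps, Python scripts to look and compute and a tool call to move; the robot and the scene stay as the last step left them, time stands still between calls to the robot, and variables do not carry over. Pictures are saved under pics/ and viewed, at most 10 in all, crops included, and the job is handed in when it is done.

Besides the shell and the picture viewer there is one more tool, called after "Emit:" by a JSON object that holds its "api" and its "payload", one argument or row to a line. send_rows: Moves the arm, as the interface text tells. Its arguments: {"type":"object","properties":{"series":{"type":"array"},"force":{"type":"number"}},"required":["series"]}

```bash
mkdir -p pics; ls
python3 - <<'E'
from bench import ctrl
import cv2,numpy as np,pickle
o=ctrl.get_obs();print(o)
for n in("scene","top"):
    s=ctrl.snapshot(n);pickle.dump(s,open(n+".pkl","wb"));cv2.imwrite(f"pics/{n}0.png",s["frame"]);print(n,s["K"],s["R"],s["t"])
s=ctrl.snapshot("wrist");print(s["hand_eye"],s["K"])
E
```

```text
pics
{'clock': 0.0, 'joint_pos': array([-5.78632781e+01,  2.05913556e+01,  6.33320419e-01, -2.05394947e-02,
       -7.01368241e+01, -1.65080504e+01]), 'dq': array([-0.03921905,  0.05206666,  0.02475242, -0.07027388, -0.07468871,
        0.05385916]), 'joint_torque': array([-1.63360477e-03, -5.82714951e+01,  2.93061233e+01,  6.99728251e+00,
        6.99762837e-03, -2.05653159e-04]), 'position': array([ 0.18171199, -0.64960396,  0.2506188 ]), 'ee_rot': array([[-9.63060714e-01, -2.69283693e-01, -5.95178763e-04],
       [-2.69284311e-01,  9.63059427e-01,  1.58126570e-03],
       [ 1.47383450e-04,  1.68312718e-03, -9.99998573e-01]]), 'wrist_force': array([ 0.06882337, -0.52512966,  0.62099383]), 'ft_torque': array([ 0.02437824, -0.03231576, -0.07992684]), 'finger_force': 0.0, 'finger_gap': 0.08727145632652913}
scene [[537.52047375   0.         270.83790297]
 [  0.         537.52047375 207.77568844]
 [  0.           0.           1.        ]] [[ 0.30527161  0.95202787 -0.02126449]
 [ 0.67449192 -0.23193398 -0.70090462]
 [-0.67221269  0.19962356 -0.71293796]] [-0.14110324 -0.23352621  1.87008233]
top [[546.72545693   0.         287.74274916]
 [  0.         546.72545693 222.87131821]
 [  0.           0.           1.        ]] [[ 0.01398742 -0.99988343  0.00612163]
 [-0.99547283 -0.01450081 -0.09393391]
 [ 0.09401173 -0.00478002 -0.99555961]] [-0.00935219  0.47141228  2.03013535]
[[ 2.52358310e-04 -9.57783518e-01 -2.87490293e-01  7.68512503e-02]
 [ 9.99999897e-01  3.50538968e-04 -2.90034704e-04 -4.08404205e-04]
 [ 3.78567010e-04 -2.87490190e-01  9.57783508e-01 -1.32080686e-01]
 [ 0.00000000e+00  0.00000000e+00  0.00000000e+00  1.00000000e+00]] [[313.21951697   0.         283.37347686]
 [  0.         313.21951697 210.27213768]
 [  0.           0.           1.        ]]
```

View pics/scene0.png

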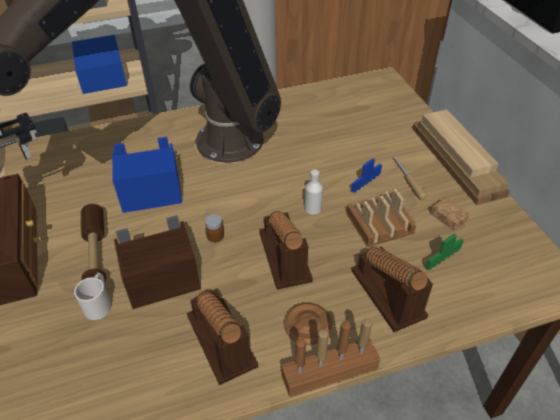

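View pics/top0.png

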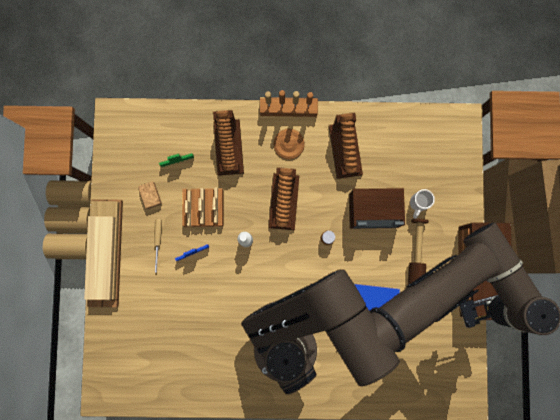

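The scene picture shows the leaf rack at (381,216), the front screw at (287,245), the dark bin case at (160,260) and look-alikes: a blue bin (147,178), a blue leaf (367,176) and a green leaf (445,250). In the top view, the rack is at (203,210), the screw at (285,198) and the bin at (377,208), with its tabs on the lower edge.

The candidates for the front screw are top (228,143), (346,145) and (285,198). The last is nearest the robot, so it's the one. For the bin, the grey-tabbed one in the dark case is meant, not the blue one. I'll confirm in a crop.

```bash
cat > h.py <<'E'
import numpy as np,pickle
def px(s,u,v,z=None):
    K,R,t=s["K"],s["R"],s["t"]
    r=np.linalg.inv(K)@[u,v,1.]
    if z is None: 
        return R.T@(r*s["depth"][int(round(v)),int(round(u))]-t)
    c=-R.T@t; d=R.T@r
    return c+d*(z-c[2])/d[2]
def wpx(s,o,u,v,z=None):
    r=np.linalg.inv(s["K"])@[u,v,1.]; H=s["hand_eye"]
    d=o["ee_rot"]@H[:3,:3]@r; c=o["ee_rot"]@H[:3,3]+o["position"]
    return c+d*(s["depth"][int(round(v)),int(round(u))] if z is None else (z-c[2])/d[2])
def delta(o,xyz,axis=None):
    "mm in tool axes; yaw so tool y lies along +-axis"
    R=o["ee_rot"]; d=R.T@(np.array(xyz)-o["position"])*1000; w=0
    if axis is not None:
        a=R[:,:2].T@np.r_[axis,0]; w=np.degrees(np.arctan2(-a[0],a[1])); w=(w+90)%180-90
    return d.round(1),round(w,1)
E
python3 - <<'E'
import pickle,cv2,numpy as np
from h import *
s=pickle.load(open("top.pkl","rb"))
f=s["frame"]
a=cv2.resize(f[155:245,175:415],None,fx=3.3,fy=3.3,interpolation=cv2.INTER_CUBIC)
g=pickle.load(open("scene.pkl","rb"));
b=cv2.resize(g["frame"][180:310,250:450],None,fx=2.28,fy=2.28,interpolation=cv2.INTER_CUBIC)
c=cv2.resize(g["frame"][200:310,100:245],None,fx=2.28,fy=2.28,interpolation=cv2.INTER_CUBIC)
im=np.zeros((600,800,3),np.uint8);im[:a.shape[0],:a.shape[1]]=a;im[300:300+b.shape[0],:b.shape[1]]=b;im[300:300+c.shape[0],460:460+c.shape[1]]=c[:,:340]
cv2.imwrite("pics/crop1.png",im)
for n,u,v in [("rack",203,210),("thr",285,198),("bin roof",377,203),("glue",245,240),("jar",328,237)]: print(n,px(s,u,v).round(3))
E
```

```text
rack [0.515 0.316 0.027]
thr [0.548 0.009 0.146]
bin roof [ 0.537 -0.32   0.131]
glue [0.399 0.149 0.119]
jar [ 0.417 -0.151  0.069]
```

View pics/crop1.png

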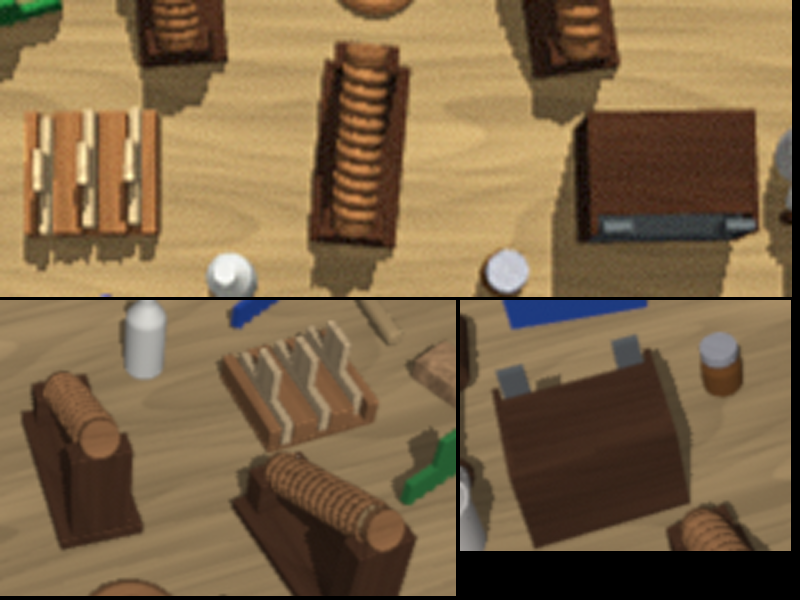

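Emit:
{"api": "send_rows", "payload": {
  "series": [
    [0,-245,340,-80,0],
    [0,-245,340,-80,0],
    [0,-245,340,-80,0],
    [0,-245,340,-80,0],
    [0,-245,340,-80,0],
    [0,-245,340,-80,0],
    [0,-245,340,-80,0],
    [0,-245,340,-80,0],
    [0,-245,340,-80,0],
    [0,-245,340,-80,0]
  ]
}}

```text
clock: 0.98
position: [0.3226, -0.264, 0.3301]
ee_rot: [[-0.963, -0.269, 0.001], [-0.269, 0.963, 0.0], [-0.001, -0.0, -1.0]]
wrist_force: [1.6, -0.3, 0.6]
finger_gap: 0.088
finger_force: 0.0
```

Emit:
{"api": "send_rows", "payload": {
  "series": [
    [0,-245,340,0,15.6],
    [0,-245,340,0,15.6],
    [0,-245,340,0,15.6],
    [0,-245,340,0,15.6],
    [0,-245,340,0,15.6],
    [0,-245,340,0,15.6],
    [0,-245,340,0,15.6],
    [0,-245,340,0,15.6],
    [0,-245,340,0,15.6],
    [0,-245,340,0,15.6]
  ]
}}

```text
clock: 1.82
position: [0.4593, 0.1086, 0.3299]
ee_rot: [[-1.0, -0.001, 0.001], [-0.001, 1.0, 0.0], [-0.001, 0.0, -1.0]]
wrist_force: [1.0, -1.4, 0.4]
finger_gap: 0.0879
finger_force: 0.0
```

```bash
cat > look.py <<'E'
import sys,pickle,cv2
from bench import ctrl
def look(n,save):
    o=ctrl.get_obs();s=ctrl.snapshot(n);pickle.dump((o,s),open(save+".pkl","wb"));cv2.imwrite("pics/"+save+".png",s["frame"]);return o,s
if __name__=="__main__":
    o,s=look(sys.argv[1],sys.argv[2]);print(o["clock"],o["position"],o["ee_rot"][:,0],o["wrist_force"],o["finger_gap"])
E
python3 look.py wrist w1
```

```text
1.8167 [0.4593384  0.10855629 0.3298928 ] [-9.99999119e-01 -1.21979642e-03 -5.23567460e-04] [ 1.02637855 -1.39608801  0.44968669] 0.08793074720151041
```

View pics/w1.png

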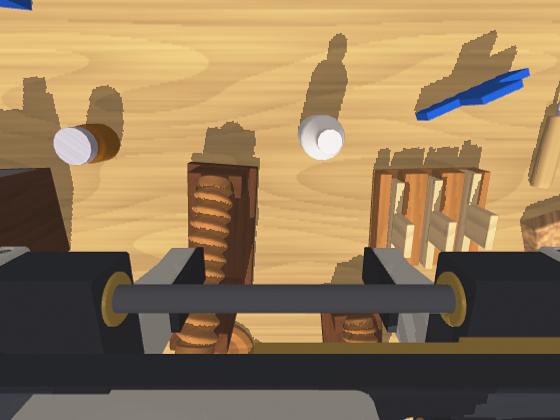

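The wrist view shows the front screw at x 190-258, y 163-355, partly behind the gripper. The rack, with its leaves at columns about 400, 437 and 480, spans rows 170-265. Now I'll measure from the depth data.

```bash
cat > m.py <<'E'
import pickle,numpy as np
from h import *
def cloud(s,o=None):
    v,u=np.mgrid[:420,:560]; d=s["depth"]; m=d>0
    p=np.linalg.inv(s["K"])@np.stack([u[m],v[m],np.ones(m.sum())])*d[m]
    if o is None: P=s["R"].T@(p-s["t"][:,None])
    else:
        H=s["hand_eye"]; P=o["ee_rot"]@(H[:3,:3]@p+H[:3,3:])+o["position"][:,None]
    return P.T
E
python3 - <<'E'
from m import *
np.set_printoptions(suppress=True,precision=4,linewidth=150)
o,s=pickle.load(open("w1.pkl","rb"));W=cloud(s,o)
T=cloud(pickle.load(open("top.pkl","rb")))
b=W[(abs(W[:,0]-.45)<.15)&(abs(W[:,1]-.1)<.04)&(W[:,2]<.03)];print("bench z",np.median(b[:,2]),b[:,2].std())
for n,P in(("W",W),("T",T)):
    print(n)
    # leaves
    q=P[(P[:,0]>.40)&(P[:,0]<.66)&(P[:,1]>.22)&(P[:,1]<.42)&(P[:,2]>.033)&(P[:,2]<.15)]
    print("rack xy range",q[:,:2].min(0),q[:,:2].max(0))
    h=q[q[:,2]>.083]; 
    import scipy.cluster.hierarchy as H
    if len(h)>5:
        c=H.fcluster(H.linkage(h[:,:2]),.02,"distance")
        for k in set(c): 
            g=h[c==k]; print(len(g),g.min(0),g.max(0),np.median(g[g[:,2]>g[:,2].max()-.006],0), "top95",np.percentile(g[:,2],80))
    # thread
    q=P[(P[:,0]>.40)&(P[:,0]<.68)&(P[:,1]>-.06)&(P[:,1]<.08)&(P[:,2]>.06)&(P[:,2]<.22)]
    for x in np.arange(.42,.66,.01 if n=="T" else .004):
        g=q[abs(q[:,0]-x)<(.005 if n=="T" else .002)]
        if len(g)>2:
            i=g[:,2].argmax(); print(round(x,3),len(g),g[i],g[g[:,2]>g[i,2]-.012][:,1].mean())
E
```

```text
bench z -0.0008656879492116853 0.0034832548956405898
W
rack xy range [0.454  0.2207] [0.6598 0.3925]
383 [0.5104 0.2614 0.083 ] [0.5558 0.2716 0.0966] [0.5321 0.2657 0.0947] top95 0.09522232448257588
427 [0.506  0.3118 0.0831] [0.5515 0.3227 0.0988] [0.5256 0.3167 0.0967] top95 0.09712114374528161
562 [0.4969 0.36   0.0831] [0.5432 0.3712 0.1011] [0.5189 0.3644 0.0986] top95 0.09895445067733256
0.452 114 [0.4531 0.0221 0.0818] 0.017827049321889766
0.456 221 [0.4564 0.0187 0.0839] 0.019732301426210352
0.46 187 [0.4619 0.0215 0.0875] 0.021210909659940994
0.464 178 [0.4629 0.0204 0.0882] 0.02080508011618107
0.468 202 [0.4693 0.0162 0.0929] 0.01937900221206434
0.472 205 [0.4723 0.0192 0.0961] 0.01749934637858729
0.476 174 [0.4759 0.0202 0.0966] 0.020352548918775824
0.48 151 [0.4786 0.0162 0.0955] 0.02206978513242815
0.484 154 [0.485  0.0178 0.1041] 0.016140452774581295
0.488 149 [0.4883 0.019  0.1053] 0.01712758077452942
0.492 122 [0.4908 0.0188 0.1054] 0.019615215145425382
0.496 107 [0.4961 0.0242 0.1044] 0.02198117464096023
0.5 165 [0.5019 0.0164 0.1132] 0.015371875987423303
0.504 148 
[... 2677 characters left out ...]
.1377] 0.018637826047168786
0.54 37 [0.5415 0.0301 0.1402] 0.01626660801055499
0.55 39 [0.554  0.0302 0.1525] 0.014472052855386355
0.56 38 [0.5629 0.0057 0.1671] 0.005654538196100979
0.57 37 [0.5713 0.0128 0.1577] 0.011994336472496977
0.58 42 [0.5803 0.0164 0.1679] 0.010772978295294808
0.59 35 [0.5943 0.0061 0.1698] 0.012764902493914264
0.6 40 [0.6009 0.0097 0.1726] 0.010722165396111129
0.61 43 [0.6132 0.0029 0.1837] 0.007316535635056683
0.62 39 [0.6198 0.0065 0.1861] 0.013486296629214911
0.63 84 [0.6255 0.0101 0.1932] 0.007760203565994411
0.64 47 [0.6359 0.0068 0.1942] 0.012977437620274021
0.65 43 [0.6463 0.0174 0.1758] 0.015089180429226622
0.66 9 [0.6558 0.0387 0.1624] 0.014883990493448265
```

Run:
```python
from m import *
from scipy.optimize import least_squares
np.set_printoptions(suppress=True,precision=4,linewidth=150)
o,s=pickle.load(open("w1.pkl","rb"));W=cloud(s,o)
q=W[(W[:,0]>.45)&(W[:,0]<.635)&(abs(W[:,1]-.015)<.035)&(W[:,2]>.07)&(W[:,2]<.2)]
q=q[q[:,2]>(q[:,0]-.555)*.577+.115]
def res(p,sg,P,q=q):
    yaw,xc,yc,dz,ph=p
    c,si=np.cos(yaw),np.sin(yaw); d=q-[xc,yc,.115+dz]
    a=d[:,0]*c+d[:,1]*si; y=-d[:,0]*si+d[:,1]*c
    x=a*np.cos(np.pi/6)+d[:,2]*.5; z=-a*.5+d[:,2]*np.cos(np.pi/6)
    r=np.hypot(y,z); phi=np.arctan2(y,z)
    u=x-ph-sg*P*phi/2/np.pi; u=abs((u+P/2)%P-P/2)
    D={.014:.006,.018:.008,.022:.010}[P]
    R=np.minimum(.025,.0255-D+u)
    return np.clip(r-R,-.02,.02)*1000
best=[]
for P in(.014,.018,.022):
  for sg in(1,-1):
    for ph in np.arange(0,P,.003):
      f=least_squares(res,[-.06,.555,.015,0,ph],args=(sg,P),loss="soft_l1",x_scale=[.05,.005,.005,.002,.003])
      best.append((f.cost,P,sg,f.x))
best.sort(key=lambda b:b[0])
for b in best[:5]:print(b[0],b[1:3],b[3],np.degrees(b[3][0]))
print([min(b[0] for b in best if b[1]==P) for P in(.014,.018,.022)])
for y in(.2665,.3172,.3656):
    g=W[(abs(W[:,1]-y)<.012)&(W[:,2]>.044)&(W[:,2]<.2)&(W[:,0]>.44)&(W[:,0]<.68)]
    h=g[g[:,2]>.088]
    v=np.linalg.svd(h[:,:2]-h[:,:2].mean(0))[2][0]
    bl=g[g[:,2]<.055]
    print("leaf",h[:,:2].mean(0),(h.min(0)+h.max(0))/2,np.degrees(np.arctan(v[1]/v[0])),"blade",bl.min(0)[:2],bl.max(0)[:2],len(bl))
# bin from top
T=cloud(pickle.load(open("top.pkl","rb")))
b=T[(T[:,0]>.4)&(T[:,0]<.62)&(T[:,1]<-.2)&(T[:,1]>-.44)&(T[:,2]>.11)&(T[:,2]<.2)]
print("bin",b.min(0),b.max(0));r=b[(b[:,2]<.142)];t=b[b[:,2]>.145];print(len(t),t.round(3)[:60:2])
for y in np.arange(-.41,-.23,.02):
    g=r[abs(r[:,1]-y)<.01];print(y.round(2),len(g) and g[:,0].min().round(3),len(g) and g[:,0].max().round(3))
```

```text
1602.1290322639593 (0.018, 1) [-0.0713  0.4907  0.0178 -0.038   0.0918] -4.084982210419917
1602.1290322639618 (0.018, 1) [-0.0713  1.2534 -0.0367  0.4035 -0.8091] -4.084982306009088
1602.1290322639795 (0.018, 1) [-0.0713  1.9015 -0.083   0.7786 -1.5593] -4.0849824533204915
1602.1290901295429 (0.018, 1) [-0.0713  1.1936 -0.0324  0.3689 -0.7399] -4.085277034290902
1602.1290901295429 (0.018, 1) [-0.0713  0.4364  0.0217 -0.0694  0.1547] -4.085276947840115
[np.float64(7106.382263434432), np.float64(1602.1290322639593), np.float64(9501.158844578287)]
leaf [0.5319 0.2656] [0.5331 0.2665 0.0923] 0.5467142586671014 blade [0.4685 0.261 ] [0.5634 0.272 ] 363
leaf [0.5259 0.3161] [0.5278 0.3172 0.0935] 0.19944570643485332 blade [0.4644 0.3108] [0.5946 0.3247] 628
leaf [0.5188 0.364 ] [0.52   0.3657 0.0946] 0.7426387243403821 blade [0.4551 0.3596] [0.5693 0.3724] 649
bin [ 0.4563 -0.4172  0.1101] [ 0.5934 -0.2304  0.1724]
90 [[ 0.59  -0.392  0.145]
 [ 0.58  -0.257  0.148]
 [ 0.568 -0.391  0.148]
 [ 0.563 -0.303  0.149]
 [ 0.553 -0.31   0.146]
 [ 0.541 -0.267  0.152]
 [ 0.538 -0.267  0.148]
 [ 0.529 -0.392  0.145]
 [ 0.518 -0.37   0.145]
 [ 0.506 -0.275  0.146]
 [ 0.505 -0.413  0.145]
 [ 0.5   -0.398  0.148]
 [ 0.493 -0.339  0.145]
 [ 0.484 -0.236  0.145]
 [ 0.477 -0.239  0.148]
 [ 0.471 -0.382  0.159]
 [ 0.472 -0.391  0.149]
 [ 0.472 -0.397  0.153]
 [ 0.47  -0.4    0.17 ]
 [ 0.466 -0.246  0.147]
 [ 0.466 -0.252  0.156]
 [ 0.465 -0.259  0.159]
 [ 0.465 -0.265  0.162]
 [ 0.464 -0.271  0.17 ]
 [ 0.467 -0.377  0.163]
 [ 0.467 -0.384  0.165]
 [ 0.467 -0.392  0.159]
 [ 0.468 -0.399  0.157]
 [ 0.467 -0.406  0.16 ]
 [ 0.462 -0.252  0.159]]
-0.41 0.463 0.593
-0.39 0.461 0.592
-0.37 0.463 0.592
-0.35 0.48 0.592
-0.33 0.479 0.592
-0.31 0.479 0.591
-0.29 0.479 0.592
-0.27 0.458 0.59
-0.25 0.457 0.59
```

Emit:
{"api": "send_rows", "payload": {
  "series": [
    [0.66,-70,208,60,0],
    [0.66,-70,208,60,0],
    [0.66,-70,208,60,0],
    [0.66,-70,208,60,0],
    [0.66,-70,208,60,0],
    [0.66,-70,208,80,0],
    [0.66,-70,208,120,0],
    [0.66,-70,208,160,0],
    [0.66,-70,208,190,0],
    [0.66,-70,208,190,0]
  ],
  "force": 8
}}

```text
clock: 2.7
position: [0.5259, 0.3117, 0.1325]
ee_rot: [[-1.0, 0.001, -0.009], [0.001, 1.0, -0.008], [0.009, -0.008, -1.0]]
wrist_force: [-1.1, 0.1, -0.4]
finger_gap: 0.0313
finger_force: 0.0
```

Emit:
{"api": "send_rows", "payload": {
  "series": [
    [0.66,0,0,25,0],
    [0.66,0,0,50,0],
    [0.66,0,0,50,0],
    [1,0,0,50,0],
    [1,0,0,50,0],
    [1,0,0,50,0],
    [1,0,0,50,0],
    [1,0,0,50,0]
  ]
}}

```text
clock: 3.37
position: [0.5302, 0.3151, 0.0917]
ee_rot: [[-1.0, -0.001, 0.002], [-0.001, 1.0, 0.002], [-0.002, 0.002, -1.0]]
wrist_force: [-0.8, 1.0, 6.5]
finger_gap: 0.0097
finger_force: 8.0
```

Emit:
{"api": "send_rows", "payload": {
  "series": [
    [1,0,0,-20,0],
    [1,0,0,-50,0],
    [1,0,0,-80,0],
    [1,0,0,-110,0],
    [1,0,0,-145,0],
    [1,0,0,-175,0],
    [1,0,-20,-194,0],
    [1,0,-50,-194,0],
    [1,0,-80,-194,0],
    [1,0,-110,-194,0]
  ]
}}

```text
clock: 4.2
position: [0.5289, 0.2034, 0.2847]
ee_rot: [[-1.0, -0.001, 0.001], [-0.001, 1.0, 0.001], [-0.001, 0.001, -1.0]]
wrist_force: [0.2, -0.1, -0.7]
finger_gap: 0.0098
finger_force: 8.0
```

Emit:
{"api": "send_rows", "payload": {
  "series": [
    [1,-2,-30,0,0],
    [1,-4,-60,0,1],
    [1,-6,-90,0,2],
    [1,-8,-120,0,3],
    [1,-10,-150,0,4.1],
    [1,-10,-175,0,4.1],
    [1,-10,-191,0,4.1],
    [1,-10,-191,0,4.1],
    [1,-10,-191,0,4.1],
    [1,-10,-191,0,4.1]
  ]
}}

```text
clock: 5.03
position: [0.5394, 0.0136, 0.284]
ee_rot: [[-0.997, 0.071, 0.0], [0.071, 0.997, 0.0], [-0.0, 0.0, -1.0]]
wrist_force: [0.5, -0.4, 0.1]
finger_gap: 0.0102
finger_force: 8.0
```

```bash
python3 look.py wrist w2; python3 look.py scene s2
python3 - <<'E'
from m import *
np.set_printoptions(suppress=True,precision=4)
o,s=pickle.load(open("w2.pkl","rb"));W=cloud(s,o);p=o["position"]
g=W[(abs(W[:,1]-p[1])<.02)&(W[:,2]<p[2]-.03)&(W[:,2]>p[2]-.09)&(abs(W[:,0]-p[0])<.09)]
print(len(g),g.min(0),g.max(0))
for x in np.arange(.47,.6,.02):
    k=g[abs(g[:,0]-x)<.01]; k=k[k[:,2]>p[2]-.06]
    if len(k)>5: print(x.round(2),len(k),np.percentile(k[:,1],[3,50,97]),k[:,2].max())
import cv2
_,t=pickle.load(open("s2.pkl","rb"))
cv2.imwrite("pics/c2.png",np.vstack([s["frame"],cv2.resize(t["frame"][130:300,230:457],(560,420),interpolation=cv2.INTER_CUBIC)])[::1][:840]) 
im=cv2.imread("pics/c2.png");cv2.imwrite("pics/c2.png",cv2.resize(im,None,fx=.71,fy=.71))
E
```

```text
5.0333 [0.5393878  0.01364461 0.28400569] [-9.97455093e-01  7.12962198e-02 -4.30743351e-04] [ 0.48136141 -0.36901556  0.07341718] 0.010224105463896868
5.0833 [0.53941565 0.01398875 0.28393677] [-9.97508387e-01  7.05472425e-02 -3.24532620e-04] [ 0.71334378  0.02040953 -0.33251402] 0.009780982752097513
1635 [0.4732 0.0041 0.2127] [0.6039 0.0231 0.2539]
0.47 251 [0.0135 0.018  0.0227] 0.242688691832683
0.49 642 [0.0123 0.0172 0.0219] 0.24322876951027156
0.51 592 [0.0108 0.0158 0.0207] 0.25394812796217253
0.59 57 [0.0045 0.009  0.0143] 0.24260780575425409
```

View pics/c2.png

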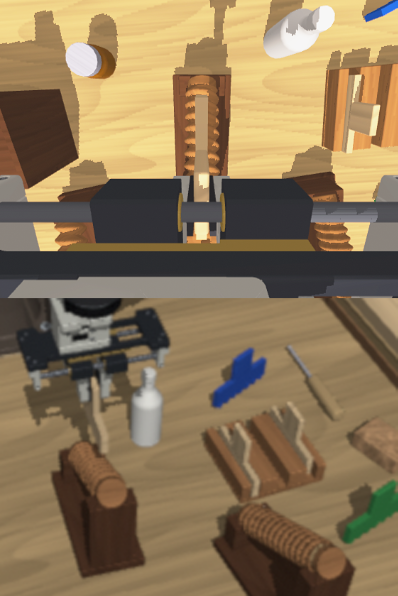

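Measured: the centre leaf (18 mm teeth, by its height) is held 1 mm off-centre and its plane is within 1 mm of the screw's. The crop shows it hanging level over the front screw. I'll lower it with a light grip so it pivots into the 30° slope.

Emit:
{"api": "send_rows", "payload": {
  "series": [
    [1,0,1,14,0],
    [1,0,1,26,0],
    [1,2,1,32,0],
    [1,4,1,36,0],
    [1,6,1,39,0],
    [1,8,1,42,0],
    [1,10,1,45,0],
    [1,12,1,48,0],
    [1,14,1,51,0],
    [1,16,1,53,0]
  ],
  "force": 3
}}

```text
clock: 5.97
position: [0.5234, 0.0156, 0.2305]
ee_rot: [[-0.997, 0.071, 0.0], [0.071, 0.997, 0.0], [-0.0, 0.0, -1.0]]
wrist_force: [-0.6, -0.4, 0.7]
finger_gap: 0.0101
finger_force: 3.0
```

```bash
cat > tilt.py <<'E'
import sys
from m import *
from look import look
n=sys.argv[1]
o,s=look("wrist",n);W=cloud(s,o);p=o["position"];X=-o["ee_rot"][:,0];Y=o["ee_rot"][:,1]
d=W-p; a=d@X; b=d@Y; z=d[:,2]
m=(abs(b)<.004)&(a>-.1)&(a<-.015)&(z>-.08)&(z<.06)
for x in np.arange(-.095,-.01,.01):
    k=z[m&(abs(a-x)<.003)]
    if len(k)>2: print(round(x*1000),"top z rel tcp mm",np.percentile(k,[50,97]).round(4)*1000)
print(o["clock"],p.round(4),o["wrist_force"].round(2),o["finger_gap"])
E
python3 tilt.py t1
```

```text
-55 top z rel tcp mm [-54.  -52.7]
-45 top z rel tcp mm [-52.  -50.4]
-35 top z rel tcp mm [-49.7 -48.2]
-25 top z rel tcp mm [ 1.8 58.1]
-15 top z rel tcp mm [3.4 4.7]
5.9667 [0.5234 0.0156 0.2305] [-0.63 -0.43  0.7 ] 0.010107077284721155
```

Emit:
{"api": "send_rows", "payload": {
  "series": [
    [1,2,0,3,0],
    [1,4,0,6,0],
    [1,6,0,9,0],
    [1,8,0,12,0],
    [1,10,0,15,0],
    [1,12,0,18,0],
    [1,14,0,22,0],
    [1,16,0,25,0],
    [1,16,0,27,0],
    [1,16,0,27,0]
  ]
}}

```text
clock: 6.85
position: [0.5076, 0.0167, 0.2036]
ee_rot: [[-0.997, 0.071, 0.0], [0.071, 0.997, -0.0], [-0.0, -0.0, -1.0]]
wrist_force: [0.3, 0.1, 0.6]
finger_gap: 0.0101
finger_force: 3.0
```

```bash
python3 tilt.py t2
```

```text
-45 top z rel tcp mm [-68.2 -66.9]
-35 top z rel tcp mm [-64.2 -61.6]
-25 top z rel tcp mm [-1.6 58.2]
-15 top z rel tcp mm [1.5 3.7]
6.85 [0.5076 0.0167 0.2036] [0.33 0.07 0.59] 0.010105571822304822
```

Emit:
{"api": "send_rows", "payload": {
  "series": [
    [1,-1,0,1.5,0],
    [1,-2,0,3.5,0],
    [1,-2,0,3.5,0],
    [1,1,0,5,0],
    [1,1,0,5,0],
    [1,-4,0,2,0],
    [1,-4,0,2,0],
    [1,-2,0,4,0],
    [1,-2,0,4,0],
    [1,-2,0,4,0]
  ]
}}

```text
clock: 7.73
position: [0.5092, 0.0165, 0.1993]
ee_rot: [[-0.997, 0.071, -0.001], [0.071, 0.997, -0.0], [0.001, -0.0, -1.0]]
wrist_force: [0.4, 0.5, -1.5]
finger_gap: 0.0098
finger_force: 3.0
```

```bash
cat > seat.py <<'E'
import sys
from m import *
from look import look
n=sys.argv[1]
o,s=look("wrist",n);W=cloud(s,o);W[:,2]+=.0009;p=o["position"]
print(o["clock"],p.round(4),o["wrist_force"].round(2))
C=np.array([.5545,.0135,.115]);y=np.radians(-4.08);h=np.array([np.cos(y),np.sin(y),0])
xd=h*np.cos(np.pi/6)+[0,0,.5];zd=-h*.5+[0,0,np.cos(np.pi/6)];yd=np.cross(zd,xd)
d=(W-C)*1000;X,Y,Z=d@xd,d@yd,d@zd
m=(abs(Y)<7)&(X>-75)&(X<-24)&(Z>50)&(Z<80)
# blade top edge: max Z per X bin
bx=np.arange(-72,-24,3);v=[(x,np.percentile(Z[m&(abs(X-x)<1.5)],85)) for x in bx if (m&(abs(X-x)<1.5)).sum()>5]
v=np.array(v);print(v.round(1).tolist())
k=np.polyfit(*v.T,1);r=abs(np.polyval(k,v[:,0])-v[:,1])<2;k=np.polyfit(*v[r].T,1)
print("tilt err deg",np.degrees(np.arctan(k[0])),"blade top at X=0:",k[1],"(61.5 seated)","lateral",np.median(Y[m]),"X min",X[m].min())
E
python3 seat.py t3
```

```text
7.7333 [0.5092 0.0165 0.1993] [ 0.4   0.52 -1.54]
[[-66.0, 63.9], [-63.0, 64.1], [-60.0, 64.1], [-57.0, 64.1], [-54.0, 64.2], [-51.0, 64.2], [-48.0, 64.1], [-45.0, 64.2], [-42.0, 63.9], [-39.0, 64.1], [-36.0, 64.1], [-33.0, 64.0]]
tilt err deg 0.002352637869591987 blade top at X=0: 64.09043135119101 (61.5 seated) lateral -0.2991554204333557 X min -66.07293199722311
```

Emit:
{"api": "send_rows", "payload": {
  "series": [
    [0.86,0,0,0,0],
    [0.86,0,0,0,0],
    [0.86,0,0,0,0],
    [0.86,2,0,-3,0],
    [0.86,4,0,-6,0],
    [0.86,4,0,-6,0],
    [1,4,0,-6,0],
    [1,4,0,-6,0],
    [1,4,0,-6,0],
    [1,4,0,-6,0]
  ]
}}

```text
clock: 8.62
position: [0.5057, 0.0168, 0.2061]
ee_rot: [[-0.997, 0.071, 0.001], [0.071, 0.997, 0.0], [-0.001, 0.0, -1.0]]
wrist_force: [-0.6, 1.1, 4.4]
finger_gap: 0.01
finger_force: 3.0
```

```bash
python3 seat.py t4;python3 look.py scene s4
python3 - <<'E'
import cv2;a=cv2.imread("pics/t4.png");b=cv2.imread("pics/s4.png")[170:290,220:340]
import numpy as np
cv2.imwrite("pics/c4.png",np.hstack([cv2.resize(a[130:330,180:380],(400,400)),cv2.resize(b,(400,400),interpolation=cv2.INTER_CUBIC)]))
E
```

```text
8.6167 [0.5057 0.0168 0.2061] [-0.56  1.14  4.39]
[[-66.0, 62.9], [-63.0, 63.2], [-60.0, 63.1], [-57.0, 62.8], [-54.0, 63.1], [-51.0, 63.1], [-48.0, 63.2], [-45.0, 62.9], [-42.0, 62.9], [-39.0, 63.2], [-36.0, 63.1], [-33.0, 63.2]]
tilt err deg 0.26742156795319627 blade top at X=0: 63.3016962475869 (61.5 seated) lateral -0.4826983125897104 X min -66.1228397926433
8.6667 [0.50577535 0.01687264 0.2060314 ] [-9.97482534e-01  7.09105722e-02 -5.34145003e-04] [-0.82096411  0.81563379  4.7243017 ] 0.0097437010659076
```

View pics/c4.png

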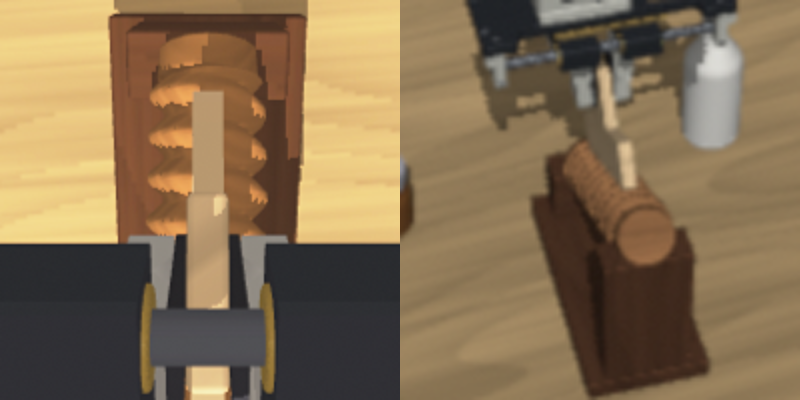

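```bash
cat > rel.py <<'E'
import sys
from m import *
from scipy.optimize import least_squares
for n in sys.argv[1:]:
    o,s=pickle.load(open(n+".pkl","rb"));W=cloud(s,o)*1000
    C=np.array([554.5,13.5,115]);y=np.radians(-4.08);h=np.array([np.cos(y),np.sin(y),0])
    xd=h*np.cos(np.pi/6)+[0,0,.5];zd=-h*.5+[0,0,np.cos(np.pi/6)];yd=np.cross(zd,xd)
    d=W-C;X,Y,Z=d@xd,d@yd,d@zd
    q=(X<-35)&(X>-90)&(Z>5)&(Z<30)&(abs(Y)<26)&((abs(Y)>6)|(X<-68));x,yy,z=X[q],Y[q],Z[q]
    def res(p):
        r=np.hypot(yy-p[1],z-p[2]);phi=np.arctan2(yy-p[1],z-p[2]);u=x-p[0]-18*phi/2/np.pi;u=abs((u+9)%18-9)
        return np.clip(r-np.minimum(25,17.5+u),-8,8)
    f=min((least_squares(res,[a,0,-1],loss="soft_l1") for a in(-4,-2,0,2,4)),key=lambda f:f.cost)
    m=(abs(Y)<9)&(X>-64)&(X<-36)&(Z>50)&(Z<75);t=np.median(Z[m][Z[m]>np.median(Z[m])-1.5])
    bl=(abs(Y)<9)&(X>-75)&(X<-40)&(Z>56)&(Z<75)
    print(n,q.sum(),"thread offset x,y,z",f.x.round(2),f.cost/q.sum(),"blade top over axis",round(t-f.x[2],2),"blade y rel",round(np.median(Y[m])-f.x[1],2),"blade end rel x",round(np.percentile(X[bl],1)-f.x[0],2))
E
python3 rel.py t3 t4
```

```text
t3 2538 thread offset x,y,z [-0.77 -0.22 -0.8 ] 0.13652565910009407 blade top over axis 63.51 blade y rel -0.08 blade end rel x -65.48
t4 2416 thread offset x,y,z [-0.78 -0.27 -0.77] 0.1381630252641219 blade top over axis 62.45 blade y rel -0.21 blade end rel x -65.5
```

Emit:
{"api": "send_rows", "payload": {
  "series": [
    [1,-1,0,1.5,0],
    [1,-2,0,3.5,0],
    [1,-3,0,3.5,0],
    [1,-4,0,3.2,0],
    [1,-3,0,4,0.7],
    [1,-2,0,5,0],
    [1,-3,0,5,-0.7],
    [1,-3,0,5.2,0],
    [1,-3,0,5.2,0],
    [1,-3,0,5.2,0]
  ],
  "force": 5
}}

```text
clock: 9.55
position: [0.5088, 0.0165, 0.2009]
ee_rot: [[-0.997, 0.071, 0.001], [0.071, 0.997, -0.0], [-0.001, -0.0, -1.0]]
wrist_force: [-2.3, -0.2, 6.8]
finger_gap: 0.01
finger_force: 5.0
```

```bash
python3 seat.py t5; python3 rel.py t5
```

```text
9.55 [0.5088 0.0165 0.2009] [-2.28 -0.17  6.82]
[[-66.0, 62.4], [-63.0, 62.3], [-60.0, 62.5], [-57.0, 62.5], [-54.0, 62.4], [-51.0, 62.2], [-48.0, 62.2], [-45.0, 62.2], [-42.0, 62.4], [-39.0, 62.3], [-36.0, 62.2], [-33.0, 62.6]]
tilt err deg -0.13007535777660237 blade top at X=0: 62.23373931521683 (61.5 seated) lateral -0.004721134876201913 X min -65.32480492064143
t5 2559 thread offset x,y,z [-0.81 -0.24 -0.78] 0.1319293587861212 blade top over axis 61.67 blade y rel 0.24 blade end rel x -64.75
```

Fully home: tilt error is 0.1°, the blade top is 61.7 mm off the axis (61.5 expected) and the leaf is centred. This is the fitting leaf. I'll hold it briefly, then lift it off square to the screw.

Emit:
{"api": "send_rows", "payload": {
  "series": [
    [1,0,0,0,0],
    [1,0,0,0,0],
    [1,0,0,0,0],
    [1,5,0,-9,0],
    [1,12,0,-21,0],
    [1,20,0,-35,0],
    [1,20,0,-65,0],
    [1,20,0,-95,0],
    [1,20,0,-95,0]
  ],
  "force": 8
}}

```text
clock: 10.35
position: [0.4906, 0.0182, 0.3015]
ee_rot: [[-0.997, 0.07, 0.008], [0.07, 0.998, 0.001], [-0.008, 0.002, -1.0]]
wrist_force: [1.7, 0.2, 0.9]
finger_gap: 0.0101
finger_force: 8.0
```

Run:
```python
from h import *
from bench import ctrl
o=ctrl.get_obs();print(o["joint_pos"].round(1),o["position"],o["finger_gap"],delta(o,[.545,-.135,.2]))
from m import cloud
T=cloud(pickle.load(open("top.pkl","rb")))
b=T[(T[:,0]>.44)&(T[:,0]<.66)&(T[:,1]<-.03)&(T[:,1]>-.23)]
print("max z in area:"); 
for x in np.arange(.44,.66,.02): print(x.round(2),[round(float(np.percentile(T[(abs(T[:,0]-x)<.01)&(abs(T[:,1]-y)<.01)][:,2],90)),2) for y in np.arange(-.23,-.02,.02)])
```

```text
[ 2.520e+01  8.000e-01 -1.760e+01  1.000e-01 -7.120e+01 -1.193e+02] [0.49057356 0.01817571 0.30154806] 0.01009233549640257 (array([ -64.2, -149.2,  101.8]), 0)
max z in area:
0.44 [0.01, 0.01, 0.01, 0.07, 0.07, 0.07, 0.01, 0.01, 0.01, 0.01, 0.01]
0.46 [0.12, 0.01, 0.01, 0.0, 0.01, 0.01, 0.01, 0.01, 0.01, 0.01, 0.03]
0.48 [0.14, 0.0, 0.01, 0.01, 0.01, 0.01, 0.01, 0.01, 0.01, 0.01, 0.02]
0.5 [0.13, 0.01, 0.01, 0.01, 0.01, 0.01, 0.01, 0.01, 0.01, 0.01, 0.03]
0.52 [0.13, 0.01, 0.01, 0.01, 0.01, 0.01, 0.01, 0.01, 0.01, 0.01, 0.02]
0.54 [0.13, 0.01, 0.01, 0.01, 0.01, 0.01, 0.01, 0.01, 0.01, 0.01, 0.03]
0.56 [0.13, 0.01, 0.01, 0.01, 0.01, 0.01, 0.01, 0.01, 0.01, 0.01, 0.02]
0.58 [0.13, 0.01, 0.01, 0.01, 0.01, 0.01, 0.01, 0.01, 0.01, 0.01, 0.03]
0.6 [0.01, 0.01, 0.01, 0.01, 0.01, 0.01, 0.01, 0.01, 0.01, 0.01, 0.03]
0.62 [0.01, 0.01, 0.01, 0.01, 0.01, 0.01, 0.01, 0.01, 0.01, 0.01, 0.12]
0.64 [0.01, 0.01, 0.02, 0.01, 0.01, 0.01, 0.01, 0.01, 0.01, 0.01, 0.15]
0.66 [0.09, 0.08, 0.05, 0.01, 0.01, 0.01, 0.01, 0.01, 0.01, 0.01, 0.08]
```

Emit:
{"api": "send_rows", "payload": {
  "series": [
    [1,-10,-25,0,-7],
    [1,-20,-50,0,-14],
    [1,-30,-75,0,-21],
    [1,-40,-100,0,-28],
    [1,-50,-125,0,-35],
    [1,-64,-149,0,-42],
    [1,-64,-149,20,-49],
    [1,-64,-149,40,-56],
    [1,-64,-149,60,-63],
    [1,-64,-149,80,-70]
  ]
}}

```text
clock: 11.18
position: [0.5414, -0.1354, 0.2144]
ee_rot: [[-0.403, -0.915, -0.0], [-0.915, 0.403, 0.0], [0.0, 0.0, -1.0]]
wrist_force: [0.6, 0.0, -0.3]
finger_gap: 0.01
finger_force: 8.0
```

Emit:
{"api": "send_rows", "payload": {
  "series": [
    [1,0,0,20,-7],
    [1,0,0,40,-14],
    [1,0,0,60,-20],
    [1,0,0,80,-25.3],
    [1,0,0,100,-25.3],
    [1,0,0,100,-25.3],
    [1,0,0,100,-25.3]
  ],
  "force": 3
}}

```text
clock: 11.77
position: [0.541, -0.1352, 0.1149]
ee_rot: [[0.021, -1.0, -0.003], [-1.0, -0.021, -0.0], [0.0, 0.003, -1.0]]
wrist_force: [0.2, 0.9, 1.0]
finger_gap: 0.0101
finger_force: 3.0
```

```bash
python3 tilt.py t6
```

```text
-45 top z rel tcp mm [-66.2 -65.4]
-35 top z rel tcp mm [-60.5  55.7]
-25 top z rel tcp mm [-0.4 57.8]
-15 top z rel tcp mm [3.6 5.7]
11.7667 [ 0.541  -0.1352  0.1149] [0.22 0.94 0.98] 0.010100261391501773
```

Emit:
{"api": "send_rows", "payload": {
  "series": [
    [1,20,0,0,0],
    [1,37,0,5,0],
    [1,37,0,14,0],
    [1,37,0,19,0],
    [1,31,0,20,0],
    [1,24,0,22,0],
    [1,17,0,24.5,0],
    [1,9,0,28,0],
    [1,1,0,32,0],
    [1,-7,0,35.5,0]
  ]
}}

```text
clock: 12.65
position: [0.5417, -0.1269, 0.0797]
ee_rot: [[0.022, -1.0, 0.0], [-1.0, -0.022, 0.0], [-0.0, -0.0, -1.0]]
wrist_force: [0.8, -0.5, -0.4]
finger_gap: 0.0098
finger_force: 3.0
```

```bash
python3 tilt.py t7
```

```text
-95 top z rel tcp mm [-79.8 -79.3]
-85 top z rel tcp mm [-79.8 -79.2]
-75 top z rel tcp mm [-79.7 -79.3]
-65 top z rel tcp mm [-37.6 -36.3]
-55 top z rel tcp mm [-36.9 -35.6]
-45 top z rel tcp mm [-36.7 -35.5]
-35 top z rel tcp mm [-35.9  55.9]
-25 top z rel tcp mm [ 2.1 57.7]
-15 top z rel tcp mm [12.3 13.3]
12.65 [ 0.5417 -0.1269  0.0797] [ 0.8  -0.52 -0.35] 0.009832692334388158
```

Emit:
{"api": "send_rows", "payload": {
  "series": [
    [1,0,0,-25,0],
    [1,0,0,-60,0],
    [1,0,0,-100,7],
    [1,0,0,-140,14],
    [1,0,0,-180,21],
    [1,-35,0,-210,28],
    [1,-75,0,-210,35],
    [1,-115,0,-210,42],
    [1,-155,0,-210,49],
    [1,-195,0,-210,56]
  ],
  "force": 8
}}

```text
clock: 13.53
position: [0.5374, 0.0561, 0.2902]
ee_rot: [[-0.797, -0.604, 0.0], [-0.604, 0.797, 0.001], [-0.001, 0.0, -1.0]]
wrist_force: [1.6, -0.3, -1.0]
finger_gap: 0.0099
finger_force: 8.0
```

Run:
```python
from h import *
from bench import ctrl
o=ctrl.get_obs();print(o["position"],delta(o,[.530,.315,.2]), delta(o,[.53,.315,.2],[0.005,1.0]))
```

```text
[0.53738298 0.0561231  0.29021821] (array([-150.3,  210.9,   90.4]), 0) (array([-150.3,  210.9,   90.4]), np.float64(37.4))
```

Emit:
{"api": "send_rows", "payload": {
  "series": [
    [1,-20,30,0,7],
    [1,-40,60,0,14],
    [1,-60,90,0,21],
    [1,-80,120,0,28],
    [1,-100,150,0,35],
    [1,-120,180,0,35],
    [1,-137,206,10,35],
    [1,-137,206,50,35],
    [1,-137,206,90,35],
    [1,-137,206,110,35]
  ]
}}

```text
clock: 14.37
position: [0.5189, 0.3009, 0.1749]
ee_rot: [[-0.999, -0.044, -0.005], [-0.044, 0.999, -0.003], [0.005, -0.003, -1.0]]
wrist_force: [-0.6, -1.2, -1.6]
finger_gap: 0.0099
finger_force: 8.0
```

Emit:
{"api": "send_rows", "payload": {
  "series": [
    [1,0,0,10,0],
    [1,0,0,15,0],
    [1,0,0,15,0],
    [1,0,0,15,0]
  ]
}}

```text
clock: 14.7
position: [0.5222, 0.3016, 0.1664]
ee_rot: [[-0.999, -0.043, 0.002], [-0.043, 0.999, 0.001], [-0.002, 0.001, -1.0]]
wrist_force: [0.2, -0.2, 0.2]
finger_gap: 0.0104
finger_force: 8.0
```

```bash
python3 look.py wrist w8
python3 - <<'E'
from m import *
o,s=pickle.load(open("w8.pkl","rb"));W=cloud(s,o);p=o["position"]
import numpy as np
# leaf blade top, and rack top edges at x in .46-.5
for lo,hi,n in((p[2]-.06,p[2]-.02,"leaf"),(.03,.046,"racktop")):
    for x in (.463,.475,.487):
        k=W[(abs(W[:,0]-x)<.005)&(W[:,2]>lo)&(W[:,2]<hi)&(W[:,1]>.22)&(W[:,1]<.40)]
        h,e=np.histogram(k[:,1],np.arange(.22,.4,.002)); print(n,x,"".join("#" if c>2 else "." for c in h))
print(delta(o,[.53,.315,.15],[-.008,1]),o["joint_pos"].round(1))
E
```

```text
14.7 [0.52224283 0.30162773 0.16644669] [-0.99907309 -0.04301    -0.00176149] [ 0.20423517 -0.18038895  0.19277729] 0.010364083302643429
leaf 0.463 ....................................######................................................
leaf 0.475 .....................................######...............................................
leaf 0.487 .....................................######...............................................
racktop 0.463 ..........#########........#################........#################.#......#########....
racktop 0.475 ..........#########..##..#..########................#################.#......#########....
racktop 0.487 ...........########..##.##..#########...............#################.#......#########....
(array([-8.3, 13. , 16.5]), np.float64(2.0)) [  48.6   17.6  -15.4    0.   -56.8 -136.1]
```

Emit:
{"api": "send_rows", "payload": {
  "series": [
    [1,-8,13.5,0,2],
    [1,-8,13.5,0,2],
    [1,-8,13.5,20,2],
    [1,-8,13.5,40,2],
    [1,-8,13.5,52,2],
    [1,-8,13.5,62,2],
    [1,-8,13.5,72,2],
    [1,-8,13.5,80,2],
    [1,-8,13.5,80,2]
  ],
  "force": 3
}}

```text
clock: 15.5
position: [0.5289, 0.3148, 0.0842]
ee_rot: [[-1.0, -0.008, -0.0], [-0.008, 1.0, -0.0], [0.0, -0.0, -1.0]]
wrist_force: [-0.5, -0.2, -0.5]
finger_gap: 0.0101
finger_force: 3.0
```

Emit:
{"api": "send_rows", "payload": {
  "series": [
    [0.7,0,0,0,0],
    [0.66,0,0,0,0],
    [0.66,0,0,0,0],
    [0.66,0,0,-30,0],
    [0.66,0,0,-70,0],
    [0.66,0,0,-110,0],
    [0.8,0,0,-150,0],
    [1,0,-15,-190,0],
    [1,10,-50,-220,0],
    [1,15,-90,-230,0]
  ]
}}

```text
clock: 16.33
position: [0.5162, 0.2312, 0.3182]
ee_rot: [[-1.0, -0.01, 0.006], [-0.01, 1.0, 0.004], [-0.006, 0.004, -1.0]]
wrist_force: [1.6, -0.8, 1.6]
finger_gap: 0.0087
finger_force: 0.0
```

Emit:
{"api": "send_rows", "payload": {
  "series": [
    [1,20,-40,0,0],
    [1,20,-80,0,0],
    [1,20,-120,0,0],
    [1,20,-160,0,0],
    [1,20,-200,0,0],
    [1,20,-240,0,0],
    [1,20,-280,0,0],
    [1,20,-320,0,0],
    [1,20,-360,0,0],
    [1,20,-400,0,0]
  ]
}}

```text
clock: 17.17
position: [0.498, -0.172, 0.3143]
ee_rot: [[-1.0, -0.008, 0.002], [-0.008, 1.0, 0.0], [-0.002, 0.0, -1.0]]
wrist_force: [1.7, 0.4, -0.3]
finger_gap: 0.0004
finger_force: 0.0
```

Emit:
{"api": "send_rows", "payload": {
  "series": [
    [1,0,-40,0,0],
    [1,0,-80,0,0],
    [1,0,-110,0,0],
    [1,0,-130,0,0],
    [1,0,-130,0,0],
    [1,0,-130,0,0]
  ]
}}

```text
clock: 17.67
position: [0.4991, -0.3011, 0.3133]
ee_rot: [[-1.0, -0.005, -0.0], [-0.005, 1.0, 0.0], [0.0, 0.0, -1.0]]
wrist_force: [0.5, -0.7, 0.9]
finger_gap: 0.0005
finger_force: 0.0
```

```bash
python3 look.py wrist w9
python3 - <<'E'
from m import *
np.set_printoptions(suppress=True,precision=4,linewidth=150)
o,s=pickle.load(open("w9.pkl","rb"));W=cloud(s,o);print(o["joint_pos"].round(1))
b=W[(W[:,0]>.42)&(W[:,0]<.6)&(W[:,1]<-.2)&(W[:,1]>-.45)&(W[:,2]>.10)&(W[:,2]<.22)]
t=b[b[:,2]>.15];print("tabs",len(t))
for sgn in(-1,1):
    g=t[(t[:,1]+.325)*sgn>0]
    if len(g): print(g.min(0),g.max(0),np.median(g,0))
    for y in np.unique((g[:,1]/.006).round()): k=g[(g[:,1]/.006).round()==y]; print(" ",y*.006,len(k),k[:,0].min(),k[:,0].max(),np.percentile(k[:,2],90))
r=b[(b[:,2]<.14)]
for y in np.arange(-.42,-.22,.02):
    g=r[abs(r[:,1]-y)<.006]
    if len(g)>3: print(y.round(2),len(g),g[:,0].min(),g[:,0].max(),np.median(g[:,2]))
for x in(.49,.5,.51):
    g=r[abs(r[:,0]-x)<.004]
    if len(g)>3: print("roof y ext",x,g[:,1].min(),g[:,1].max())
E
```

```text
17.6667 [ 0.49907922 -0.30105124  0.31330637] [-9.99985110e-01 -5.45628135e-03  8.86994865e-05] [ 0.54271911 -0.69638103  0.86713485] 0.0005211591759373556
[-11.9  10.   -5.7  -0.  -74.4 -77.8]
tabs 825
[ 0.4595 -0.4084  0.1504] [ 0.4705 -0.378   0.1608] [ 0.4645 -0.3922  0.1589]
  -0.40800000000000003 45 0.4602399833779962 0.4705140461951938 0.15995616540496238
  -0.402 77 0.4599032081710378 0.46947641772598775 0.15994188135630819
  -0.396 79 0.4598616442532494 0.46934122176284476 0.15987879575840752
  -0.39 76 0.4596360508737956 0.4693791801920012 0.15986801939034734
  -0.384 81 0.4595025262897581 0.46935675930332177 0.15979861941432535
  -0.378 62 0.4594602357355818 0.4691947202197215 0.1596737097723013
[ 0.4555 -0.2785  0.1502] [ 0.4659 -0.2488  0.1607] [ 0.4604 -0.2634  0.1589]
  -0.276 76 0.45625810936287053 0.4658932119906952 0.1596688451165132
  -0.27 82 0.456113587260481 0.4658568306474452 0.15968799905530207
  -0.264 74 0.4559957834725063 0.4659068298456893 0.15991948935566302
  -0.258 85 0.455701420934759 0.46580482797424017 0.1595679507232975
  -0.252 82 0.455541101473201
[... 255 characters left out ...]
16 0.459346082504171 0.5635318133535454 0.13195756075350254
-0.36 893 0.47864498504702097 0.5633425146672061 0.13208063329523137
-0.34 901 0.4780773717503436 0.5634070539116687 0.1320548468465531
-0.32 862 0.47740918093057416 0.5585032323753635 0.13199258530660515
-0.3 934 0.4767842253476791 0.5891008901072727 0.13203863749643988
-0.28 913 0.4562429540668938 0.5582644431456907 0.13203148306430404
-0.26 978 0.4556546689304991 0.563106034868748 0.13199097251708153
-0.24 984 0.4552401169021484 0.562477792415441 0.1319858753460335
roof y ext 0.49 -0.41904047912591175 -0.2364469624030226
roof y ext 0.5 -0.41821929848152317 -0.23645136311455797
roof y ext 0.51 -0.41787540992437 -0.2357419067359151
```

View pics/w9.png

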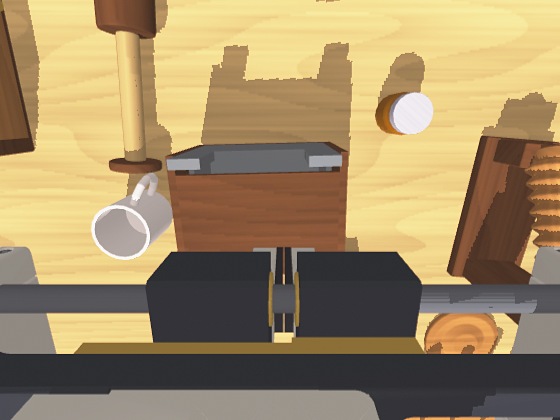

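The dark case with grey tabs is confirmed: tabs at (185,162) and (325,158) in the picture, with nothing blue about them. I'll hook the +y tab from behind and pull.

Emit:
{"api": "send_rows", "payload": {
  "series": [
    [1,9,20,35,-1.3],
    [1,18,38.5,70,-1.3],
    [1,18,38.5,100,-1.3],
    [1,18,38.5,120,-1.3],
    [1,18,38.5,135,-1.3],
    [1,18,38.5,146,-1.3],
    [1,18,38.5,147,-1.3],
    [1,18,38.5,147,-1.3]
  ]
}}

```text
clock: 18.38
position: [0.4814, -0.2611, 0.1666]
ee_rot: [[-0.999, -0.032, -0.0], [-0.032, 0.999, -0.0], [0.0, -0.0, -1.0]]
wrist_force: [0.0, 0.1, -0.5]
finger_gap: 0.0005
finger_force: 0.0
```

Emit:
{"api": "send_rows", "payload": {
  "series": [
    [1,8,0,0,0],
    [1,16,0,0,0],
    [1,24,0,1,0],
    [1,32,0,2,0],
    [1,40,0,3,0],
    [1,48,0,4,0],
    [1,56,0,5,0],
    [1,64,0,6,0],
    [1,72,0,8,0],
    [1,78,0,10,0]
  ]
}}

```text
clock: 19.22
position: [0.4021, -0.264, 0.1561]
ee_rot: [[-1.0, -0.03, -0.0], [-0.03, 1.0, 0.0], [0.0, 0.0, -1.0]]
wrist_force: [0.4, 0.2, -0.1]
finger_gap: 0.0005
finger_force: 0.0
```

```bash
cat > bin.py <<'E'
import sys
from m import *
from look import look
o,s=look("top",sys.argv[1]);T=cloud(s)
H=np.array([.4577,-.3283,.012]);xb=np.array([.9996,.029,0]);yb=np.array([-.029,.9996,0])
d=(T-H)*1000;x,y,z=d@xb,d@yb,d[:,2]
print(o["clock"],o["position"],o["wrist_force"].round(1),o["finger_gap"])
for c in(-65,0,65):
    m=(abs(y-c)<10)&(x>-140)&(x<70)&(z>-5)&(z<170)
    print(c,[(b,round(np.percentile(z[m&(abs(x-b)<5)],90))) for b in range(-130,60,10) if (m&(abs(x-b)<5)).sum()>2])
E
python3 bin.py b1
```

```text
19.2167 [ 0.40207285 -0.26403048  0.15609269] [ 0.4  0.2 -0.1] 0.00047806236081170047
-65 [(-130, 0), (-80, 131), (-70, 136), (-60, 121), (-50, 107), (20, 125), (30, 130), (40, 128), (50, 129)]
0 [(-90, 0), (50, 127)]
65 [(-120, -2), (-100, 0), (50, 129)]
```

Emit:
{"api": "send_rows", "payload": {
  "series": [
    [1,0,0,-40,0],
    [1,0,0,-80,0],
    [1,0,0,-120,0],
    [1,-10,30,-150,0],
    [1,-20,70,-155,0],
    [1,-30,110,-155,0],
    [1,-40,150,-155,1.3],
    [1,-50,190,-155,1.3],
    [1,-60,230,-155,1.3],
    [1,-70,270,-155,1.3]
  ]
}}

```text
clock: 20.1
position: [0.4648, 0.01, 0.3116]
ee_rot: [[-1.0, -0.008, 0.001], [-0.008, 1.0, 0.0], [-0.001, 0.0, -1.0]]
wrist_force: [1.3, -0.8, 0.3]
finger_gap: 0.0005
finger_force: 0.0
```

Emit:
{"api": "send_rows", "payload": {
  "series": [
    [0.66,-10,40,0,0],
    [0.66,-20,80,0,0],
    [0.66,-30,120,0,0],
    [0.66,-40,160,0,0],
    [0.66,-50,200,0,0],
    [0.66,-60,240,0,0],
    [0.66,-70,280,0,0],
    [0.66,-70,300,20,0],
    [0.66,-70,300,50,0],
    [0.66,-70,300,60,0]
  ]
}}

```text
clock: 20.93
position: [0.5309, 0.309, 0.2464]
ee_rot: [[-1.0, -0.009, -0.005], [-0.009, 1.0, -0.004], [0.005, -0.004, -1.0]]
wrist_force: [-2.1, -0.8, -1.8]
finger_gap: 0.0301
finger_force: 0.0
```

```bash
python3 look.py wrist w10; python3 bin.py b2
python3 - <<'E'
from m import *
o,s=pickle.load(open("w10.pkl","rb"));W=cloud(s,o)
g=W[(abs(W[:,1]-.3155)<.015)&(W[:,2]>.046)&(W[:,2]<.12)&(W[:,0]>.44)&(W[:,0]<.68)]
for lo,hi in((.043,.056),(.08,.11)):
    k=g[(g[:,2]>lo)&(g[:,2]<hi)];
    if len(k): print(len(k),k.min(0),k.max(0),np.median(k,0))
print(o["position"],o["ee_rot"][:,0],o["joint_pos"].round(1),delta(o,[.53,.3155,.0945],[-.008,1]))
E
```

```text
20.9333 [0.53085143 0.3089883  0.24635433] [-0.99994494 -0.00908738  0.00524707] [-2.12233111 -0.77430737 -1.8170881 ] 0.0300682651235618
20.9833 [0.53058165 0.3076944  0.24596325] [-1.1 -1.6 -2.5] 0.029985375127812876
-65 [(-130, 0), (-100, -2), (-90, 123), (-80, 120), (-70, 108), (-60, 101), (-50, 81), (-40, 77), (-30, 91), (-20, 85), (-10, 106), (0, 111), (10, 99), (20, 126), (30, 127), (40, 133), (50, 126)]
0 [(-100, 1), (-90, -2), (-80, -1), (-50, 80), (-40, 76), (-30, 63), (-20, 50), (-10, 107), (0, 106), (10, 103), (20, 126), (30, 126), (40, 126), (50, 129)]
65 [(-120, -4), (-100, -2), (-90, 123), (-80, 120), (-70, 109), (-60, 99), (-50, 88), (-40, 71), (-30, 61), (-20, 50), (-10, 115), (0, 108), (10, 100), (20, 127), (30, 127), (40, 124), (50, 128)]
624 [0.46444817 0.30910919 0.04650515] [0.59462929 0.31963832 0.05595563] [0.49587303 0.31434103 0.04905099]
545 [0.50582268 0.30952624 0.08040172] [0.55185419 0.3195225  0.09905983] [0.52681869 0.3143253  0.09675733]
[0.53085143 0.3089883  0.24635433] [-0.99994494 -0.00908738  0.00524707] [ 4.830e+01  1.530e+01 -7.500e+00 -1.000e-01 -6.760e+01 -1.378e+02] (array([ -0. ,   7.1, 151.8]), np.float64(0.1))
```

Emit:
{"api": "send_rows", "payload": {
  "series": [
    [0.66,0,5.5,30,0],
    [0.66,0,5.5,70,0],
    [0.66,0,5.5,100,0],
    [0.66,0,5.5,130,0],
    [0.66,0,5.5,148,0],
    [0.66,0,5.5,152,0],
    [0.66,0,5.5,152,0],
    [1,0,5.5,152,0],
    [1,0,5.5,152,0],
    [1,0,5.5,152,0]
  ],
  "force": 10
}}

```text
clock: 21.87
position: [0.5334, 0.3147, 0.1014]
ee_rot: [[-1.0, -0.008, 0.002], [-0.008, 1.0, 0.002], [-0.002, 0.002, -1.0]]
wrist_force: [0.0, 0.1, -0.4]
finger_gap: 0.0151
finger_force: 0.0
```

Emit:
{"api": "send_rows", "payload": {
  "series": [
    [1,0,0,0,0],
    [1,0,0,0,0],
    [1,0,0,-20,0],
    [1,0,0,-50,0],
    [1,0,0,-85,0],
    [1,0,0,-125,0],
    [1,0,0,-165,0],
    [1,0,-20,-200,0],
    [1,0,-55,-215,0],
    [1,0,-90,-215,0]
  ]
}}

```text
clock: 22.7
position: [0.5345, 0.2244, 0.3194]
ee_rot: [[-1.0, -0.01, 0.006], [-0.01, 1.0, 0.004], [-0.006, 0.004, -1.0]]
wrist_force: [0.3, 0.2, -0.5]
finger_gap: 0.0099
finger_force: 10.0
```

Emit:
{"api": "send_rows", "payload": {
  "series": [
    [1,5,-40,0,0],
    [1,10,-80,0,-7],
    [1,15,-120,0,-14],
    [1,20,-160,0,-21],
    [1,25,-200,0,-28],
    [1,30,-240,0,-35],
    [1,35,-275,0,-42],
    [1,40,-310,0,-49],
    [1,45,-345,0,-56],
    [1,50,-380,0,-63]
  ]
}}

```text
clock: 23.53
position: [0.4862, -0.1536, 0.3147]
ee_rot: [[-0.493, -0.87, 0.001], [-0.87, 0.493, 0.0], [-0.001, -0.001, -1.0]]
wrist_force: [0.4, -0.2, -0.4]
finger_gap: 0.01
finger_force: 10.0
```

Run:
```python
from h import *
from bench import ctrl
o=ctrl.get_obs();print(o["position"],o["dq"].round(1),delta(o,[.4376,-.325,.3],[.9996,.029]))
```

```text
[ 0.48615975 -0.15360248  0.31474871] [-4.950e+01  6.400e+00  6.600e+00  1.000e-01 -2.000e-01  1.252e+02] (array([173.1, -42.2,  14.7]), np.float64(-31.2))
```

Emit:
{"api": "send_rows", "payload": {
  "series": [
    [1,35,-8,0,-7],
    [1,70,-17,0,-14],
    [1,105,-26,0,-21],
    [1,140,-35,0,-28.2],
    [1,170,-41,0,-28.2],
    [1,170,-41,0,-28.2],
    [1,170,-41,0,-28.2]
  ]
}}

```text
clock: 24.12
position: [0.4369, -0.3214, 0.3141]
ee_rot: [[-0.033, -0.999, -0.001], [-0.999, 0.033, 0.0], [-0.0, 0.001, -1.0]]
wrist_force: [-0.3, 1.0, -0.7]
finger_gap: 0.0098
finger_force: 10.0
```

```bash
python3 tilt.py t11
python3 - <<'E'
from m import *
from bench import ctrl
o,s=pickle.load(open("t11.pkl","rb"));W=cloud(s,o);p=o["position"]
print(delta(o,[.4376,-.325,.2],[.9996,.029]))
g=W[(abs(W[:,0]-p[0])<.012)&(W[:,2]<p[2]-.035)&(W[:,2]>p[2]-.075)&(abs(W[:,1]-p[1])<.1)]
print(g.min(0),g.max(0))
E
```

```text
-65 top z rel tcp mm [-51.9 -50.4]
-55 top z rel tcp mm [-52.  -50.9]
-45 top z rel tcp mm [-51.9 -50.8]
-35 top z rel tcp mm [-51.7  55.7]
-25 top z rel tcp mm [-3.9 57.9]
-15 top z rel tcp mm [-4.2 -3.3]
24.1167 [ 0.4369 -0.3214  0.3141] [-0.33  1.02 -0.7 ] 0.009766906616304187
(array([  3.7,  -0.9, 114.1]), np.float64(-3.5))
[ 0.43062726 -0.39187711  0.2442063 ] [ 0.44412483 -0.26092289  0.27906868]
```

Emit:
{"api": "send_rows", "payload": {
  "series": [
    [1,2.5,-0.8,30,-3.5],
    [1,2.5,-0.8,65,-3.5],
    [1,2.5,-0.8,95,-3.5],
    [1,2.5,-0.8,115,-3.5],
    [1,2.5,-0.8,130,-3.5],
    [1,2.5,-0.8,142,-3.5],
    [1,2.5,-0.8,150,-3.5],
    [1,2.5,-0.8,155,-3.5],
    [1,2.5,-0.8,155,-3.5]
  ]
}}

```text
clock: 24.92
position: [0.4387, -0.3216, 0.1587]
ee_rot: [[0.033, -0.999, -0.001], [-0.999, -0.033, 0.0], [-0.001, 0.001, -1.0]]
wrist_force: [-0.3, 0.1, -0.3]
finger_gap: 0.0099
finger_force: 10.0
```

Emit:
{"api": "send_rows", "payload": {
  "series": [
    [0.8,0,0,0,0],
    [0.7,0,0,0,0],
    [0.7,0,0,0,0],
    [0.7,0,0,0,0],
    [0.7,0,0,-15,0],
    [0.7,0,0,-40,0],
    [0.7,0,0,-70,0],
    [0.7,0,0,-110,0],
    [1,60,0,-140,0],
    [1,100,0,-140,0]
  ]
}}

```text
clock: 25.75
position: [0.4429, -0.4011, 0.3016]
ee_rot: [[0.036, -0.999, 0.008], [-0.999, -0.036, -0.004], [0.005, -0.008, -1.0]]
wrist_force: [1.5, -0.6, 0.0]
finger_gap: 0.018
finger_force: 0.0
```

```bash
python3 look.py wrist w12; python3 bin.py b3
python3 - <<'E'
import cv2,numpy as np
a=cv2.imread("pics/w12.png");b=cv2.imread("pics/b3.png")
cv2.imwrite("pics/c12.png",np.hstack([a[:,:],cv2.resize(b[170:270,340:420],(240,300),interpolation=cv2.INTER_CUBIC).repeat(1,0)[:420] if 0 else cv2.copyMakeBorder(cv2.resize(b[170:270,330:430],(240,240),interpolation=cv2.INTER_CUBIC),0,180,0,0,0)]))
E
```

```text
25.75 [ 0.44288729 -0.40112078  0.30162161] [ 0.03631067 -0.99932921  0.00476143] [ 1.49491788 -0.55000207  0.04377597] 0.01797227954966018
25.8 [ 0.44257653 -0.40771334  0.30002065] [ 5.2 -5.7  4.8] 0.01426257465462915
-65 [(-130, 3), (-110, 0), (-100, 1), (-90, 127), (-80, 118), (-70, 115), (-60, 99), (-50, 81), (-40, 75), (-30, 81), (-20, 79), (-10, 104), (0, 111), (10, 100), (20, 123), (30, 128), (40, 128), (50, 123)]
0 [(-110, -2), (-90, 1), (-80, 7), (-50, 92), (-40, 90), (-30, 72), (-20, 58), (-10, 108), (0, 112), (10, 104), (20, 119), (30, 125)]
65 []
```

View pics/c12.png

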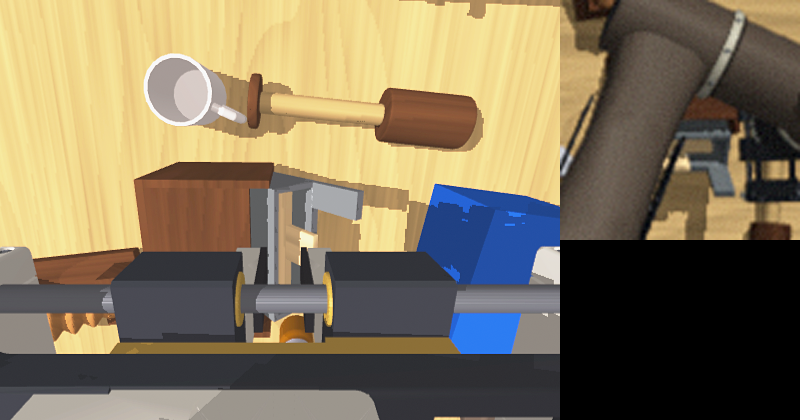

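The leaf lies inside the bin on the front panel. Before pushing the bin shut I'll check the room beside the blue look-alike.

Run:
```python
from m import *
from bench import ctrl
o=ctrl.get_obs();print(o["position"],o["dq"].round(1),o["joint_pos"].round(1))
s=pickle.load(open("scene.pkl","rb"))
v,u=np.mgrid[:420,:560];m=s["depth"]>0
P=cloud(s);c=s["frame"][m].astype(int);b=(c[:,0]>c[:,2]*2)&(c[:,0]>60)
q=P[b&(P[:,1]<-.1)&(P[:,1]>-.5)&(P[:,0]>.1)&(P[:,0]<.45)&(P[:,2]>.02)&(P[:,2]<.25)];print(len(q),np.percentile(q,[1,99],axis=0))
h=q[q[:,2]>.12];print(np.percentile(h,[1,99],axis=0))
for n,y in(("+",.065),("-",-.065)): print(n,delta(o,np.array([.4577,-.3283,.2])-.118*np.array([.9996,.029,0])+y*np.array([-.029,.9996,0]),[-.029,.9996]))
```

```text
[ 0.44172352 -0.40491445  0.29741339] [ 2.8 -0.9 -5.5 -2.   1.2 -4.1] [-23.8  11.8  -5.4   0.1 -72.5  25.5]
3499 [[ 0.10904548 -0.39566002  0.02265238]
 [ 0.2506841  -0.21553255  0.15902833]]
[[ 0.10738299 -0.39316384  0.1208041 ]
 [ 0.24919105 -0.21539983  0.16201789]]
+ (array([-141.5,  100. ,   96.7]), np.float64(-90.0))
- (array([-11.5, 100.1,  97.1]), np.float64(-90.0))
```

Emit:
{"api": "send_rows", "payload": {
  "series": [
    [1,-5,33,0,7],
    [1,-11,66,0,14],
    [1,-11,100,0,21],
    [1,-11,100,0,28],
    [1,-11,100,0,35],
    [1,-11,100,0,42],
    [1,-11,100,0,49],
    [1,-11,100,0,56],
    [1,-11,100,0,63],
    [1,-11,100,0,70]
  ]
}}

```text
clock: 26.68
position: [0.3407, -0.3928, 0.2956]
ee_rot: [[-0.931, -0.366, 0.0], [-0.366, 0.931, -0.0], [-0.0, -0.0, -1.0]]
wrist_force: [0.5, 0.2, 0.4]
finger_gap: 0.0007
finger_force: 0.0
```

Emit:
{"api": "send_rows", "payload": {
  "series": [
    [1,0,0,30,7],
    [1,0,0,70,14],
    [1,0,0,110,20],
    [1,0,0,145,20],
    [1,0,0,162,20],
    [1,0,0,162,20],
    [1,0,0,162,20]
  ]
}}

```text
clock: 27.27
position: [0.3406, -0.3928, 0.1332]
ee_rot: [[-0.999, -0.032, -0.002], [-0.032, 0.999, 0.001], [0.002, 0.001, -1.0]]
wrist_force: [0.1, 0.1, 1.2]
finger_gap: 0.0007
finger_force: 0.0
```

```bash
python3 bin.py b4
```

```text
27.2667 [ 0.34058154 -0.39284579  0.13324029] [0.1 0.1 1.2] 0.0006821763136347477
-65 [(10, 99), (20, 125), (30, 127), (40, 125), (50, 125)]
0 [(50, 125)]
65 []
```

Emit:
{"api": "send_rows", "payload": {
  "series": [
    [1,-8,0,0,0],
    [1,-14,0,-1,0],
    [1,-20,0,-3,0],
    [1,-26,0,-5,0],
    [1,-32,0,-8,0],
    [1,-38,0,-10,0],
    [1,-44,0,-12,0],
    [1,-50,0,-14,0],
    [1,-56,0,-16,0],
    [1,-62,0,-18,0]
  ]
}}

```text
clock: 28.15
position: [0.4036, -0.3908, 0.1515]
ee_rot: [[-0.999, -0.032, 0.0], [-0.032, 0.999, 0.0], [-0.0, 0.0, -1.0]]
wrist_force: [0.1, -0.0, 0.1]
finger_gap: 0.0002
finger_force: 0.0
```

Emit:
{"api": "send_rows", "payload": {
  "series": [
    [1,-7,0,-1,0],
    [1,-14,0,-2,0],
    [1,-21,0,-4,0],
    [1,-28,0,-6,0],
    [1,-34,0,-8,0],
    [1,-39,0,-9,0],
    [1,-42,0,-9,0],
    [1,-44,0,-9,0],
    [1,-46,0,-9,0],
    [1,-46,0,-9,0]
  ]
}}

```text
clock: 28.98
position: [0.4474, -0.3894, 0.1603]
ee_rot: [[-0.999, -0.032, -0.003], [-0.032, 0.999, 0.001], [0.003, 0.001, -1.0]]
wrist_force: [-5.2, -0.8, 3.5]
finger_gap: 0.0007
finger_force: 2.3
```

```bash
python3 bin.py b5
```

```text
28.9833 [ 0.44738861 -0.3893583   0.16027442] [-5.2 -0.8  3.5] 0.000729797299090185
-65 [(-80, 1), (-70, 3), (-50, -1), (0, 8)]
0 [(-110, -1), (-90, 2), (-60, -2), (-50, -1), (-40, 0), (-30, -2), (-10, 2)]
65 []
```

Emit:
{"api": "send_rows", "payload": {
  "series": [
    [1,-2,0,0,0],
    [1,-4,0,0,0],
    [1,-4,0,0,0],
    [1,-4,0,0,0]
  ]
}}

```text
clock: 29.37
position: [0.4476, -0.3893, 0.1603]
ee_rot: [[-0.999, -0.031, -0.009], [-0.031, 1.0, 0.002], [0.009, 0.002, -1.0]]
wrist_force: [-17.0, -1.3, 10.7]
finger_gap: 0.0005
finger_force: 8.7
```

Emit:
{"api": "send_rows", "payload": {
  "series": [
    [1,10,0,0,0],
    [1,20,0,-20,0],
    [1,20,0,-60,0],
    [1,20,0,-100,0],
    [1,0,30,-140,0],
    [1,-30,60,-150,0],
    [1,-30,60,-150,0],
    [1,-30,60,-150,0]
  ]
}}

```text
clock: 30.03
position: [0.4832, -0.3266, 0.3123]
ee_rot: [[-0.999, -0.035, 0.005], [-0.035, 0.999, -0.001], [-0.004, -0.001, -1.0]]
wrist_force: [-0.0, -0.0, -0.5]
finger_gap: 0.0007
finger_force: 0.0
```

```bash
python3 look.py wrist w13
python3 - <<'E'
from m import *
np.set_printoptions(suppress=True,precision=4)
o,s=pickle.load(open("w13.pkl","rb"));W=cloud(s,o)
for lo,hi in((-.42,-.36),(-.29,-.24)):
    t=W[(W[:,0]>.40)&(W[:,0]<.5)&(W[:,1]>lo)&(W[:,1]<hi)&(W[:,2]>.147)&(W[:,2]<.175)]
    print(len(t),t.min(0) if len(t) else 0,t.max(0) if len(t) else 0)
E
```

```text
30.0333 [ 0.48321615 -0.32662217  0.31225484] [-0.99938213 -0.03486027 -0.00448518] [-0.01177427 -0.04677231 -0.5469503 ] 0.0007368785628506355
442 [ 0.4592 -0.4084  0.1472] [ 0.4704 -0.378   0.1609]
439 [ 0.4554 -0.2785  0.1471] [ 0.4662 -0.248   0.1613]
```

View pics/w13.png

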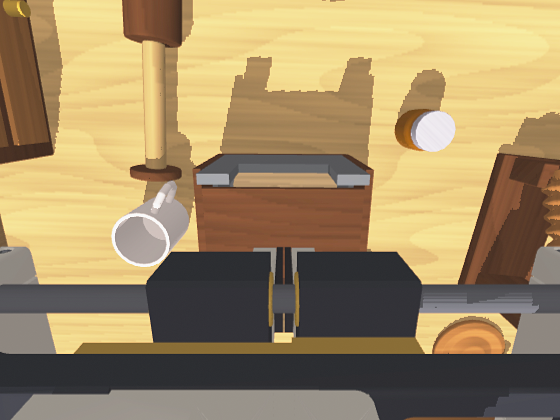

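The bin is fully shut: its tabs are back at the closed position measured earlier, and the leaf shows behind the panel at (285,180). A quick check of the rack, then I'll hand in.

Run:
```python
from m import *
from look import look
import cv2
o,s=look("scene","s14");P=cloud(s)
a=pickle.load(open("scene.pkl","rb"));A=cloud(a)
ok=True
for n,Q in(("before",A),("now",P)):
    k=[]
    for y in(.266,.3155,.365):
        q=Q[(Q[:,0]>.48)&(Q[:,0]<.57)&(abs(Q[:,1]-y)<.015)&(Q[:,2]>.08)&(Q[:,2]<.12)]
        k.append(len(q))
    print(n,k)
    ok=(k[0]>20 and k[2]>20 and (n=="before" or k[1]<k[0]/3)) and ok
print(ok)
if ok:
    from bench import ctrl
    print(ctrl.sign_off())
```

```text
before [88, 93, 103]
now [88, 0, 100]
True
the job is handed in; nothing more can be done
None
```

The 18 mm leaf from the rack's centre groove sank fully home on the front screw and is now in the bin, which is fully shut. The other two leaves stand in the rack, and the job was handed in at about 30 s of the 72 s.

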